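# Move the battery pack from charger to meter

### The arm

A 7-joint arm with a two-finger parallel gripper is mounted at the origin on a cart in front of the work surface, level with it; the furniture and walls round the work are solid. World frame = base frame: x ahead of the robot, y to its left, z up, the work surface at z = 0. Lengths are in m, angles in degrees, forces in N, time in s.
With the tool pointing down it reaches from about 0.4 to 0.85 m from the base axis. Payload 6.9 kg.
Tool frame: the origin (TCP) lies on the centre line of the jaws, within the pads' length; the fingertips stand 14 mm ahead of it and the grasp point (between the pads) lies 5 mm behind it; z points along the fingers, y is the line along which they close (so a half turn about z gives the same grasp; the last joint's range is limited). The gripper opens to 85 mm and grips with 20 to 120 N. Pads are 22 mm wide; open, the fingers measure 114 mm over their backs; the gripper's body (76 mm by 85 mm) begins 54 mm behind the grasp point. The pads swing forward as they close: fully open they stand 13 mm farther back than shut.
Start: joints at [-63.856, 29.078, -13.613, 85.955, 7.202, 65.827, -8.869], TCP at [0.215, 0.587, 0.209] pointing down, gripper open.
Joint ranges: [-176.47, 176.47], [-13.61, 117.27], [-81.72, 77.17], [0.22, 143.17], [-87.28, 267.28], [10, 112.55], [-165.47, 165.47]. Speed limits (degrees/s): [136.94, 136.94, 180, 180, 180, 180, 180].

### API

Orientations are given as a 3x3 rotation matrix whose columns are the frame's x, y, z axes.
In Python, from bench import ctrl gives the robot as it stands. The module is installed in compiled form; this text tells all that it offers.
- The arm moves only by the tool servo_tool, never from a script. Its argument "series" is text: rows parted by semicolons, each of 5 numbers parted by spaces: the shift along the tool's x, y, z in m, then the turn about the tool's z in degrees, then the closure, from -1 (fully open) to 1 (shut). In form: dx dy dz spin gripper; .... A call has 1 to 8 rows; each row shifts and turns the commanded pose from where the row before left it, along the tool's axes as they then stand; what a row does not reach is not made up. A row lasts 1/10 s, in which the tool goes at most 50 mm and 8.59 degrees, less where a joint would pass 70% of its speed; a pose out of reach is approached as far as the arm can. A call with a gripper value outside its range is refused whole. The fingers move at their own pace and stop on an object; "force" is the grip in N (left out, the last holds). Time passes only in rows, so rows that do not move let the fingers close. It gives the time, the measured TCP pose, the force, the opening and the grip force at its end, in the units of the state.
- ctrl.sense(): the state, without advancing time (a new reading comes with each control period).
- ctrl.get_image(name): name is "scene" or "top"; returns the picture (384x512x3 uint8, red, green, blue); there is no depth.
- ctrl.calibration(name): a dict with "K" (3x3 intrinsics, pixels), "dist" ([k1, k2, p1, p2, k3] as OpenCV has them; the pictures are not rectified), "origin" and "orientation" of the camera in the world. Camera axes: x right, y up, looking along -z (the intrinsics and any distortion apply to the point x, -y, -z); pixel columns grow to the right and rows downward; lengths in m; the calibration is good to about 2 mm. A picture is of the moment at which its call begins. calibration takes no time and is no camera call.
- ctrl.close_job(): hands the job in; it is judged then, once.
Trained networks look in the newest picture that a camera, given by its name, has taken for a name from the list of things; names that differ only in an ending like _2 or _b are one class to them, and where a whole thing is asked for, a point or a joint stands for the part that bears it (a point fixed in the world has none). Each returns a list of dicts, best first, with "confidence" (0 to 1); they miss things now and then, are a little off and sometimes report something else, mostly with a low value. They report only what shows in the picture. A call takes as long as a camera call. They do not tell look-alikes from the thing itself.
- ctrl.cut_out(camera, name): "region" (384x512 bool, what is visible of it) and "extent" ([left, top, right, bottom] in pixels, round what is visible of it).
The state is a dict: "t": time; "joint_pos": joint angles; "dq": joint speeds; "joint_torque": joint torques, N m; "tool_pos": TCP position; "tool_rot": TCP orientation; "ft_force": force on the tool from outside, world axes, zero at the start; "ft_torque": the same for the moment, N m; "grip_width": finger opening in m; "finger_force": force on a finger pad.
Only numpy, scipy, OpenCV 4.12 (cv2) and the standard library are available. Lean on these libraries where they do the work, as an engineer would, in place of code of your own. Each camera call takes 0.05 s, during which the arm holds its last target. There are 200 camera calls.

### The job

Take the battery pack out of its charger: gently pinch the sprung tab on its side inward and lift it free while the tab is held in, never pulling hard while the latch still holds. Then fit it into the battery well of the meter with its tab on the same side as the well's catch window, press it gently down against the sprung contact plate until it is fully home, and let go so that the tab springs out under the catch and keeps it there. Leave the small things lying about the bench where they are.

Things in the scene. Friction and masses are not known exactly. Their poses are not given: they have to be found in the camera images.
- pack: grey rectangular battery pack with a black press tab, 34 (x) x 46 (y) x 70 mm tall, about 0.2 kg. Origin: centre of its underside; z up when standing. At the start it stands latched in the charger, its upper 40 mm showing. The tab lies in a recess of its -x face; the +x face is plain. A 20 N pinch holds it well; squeezing with over 60 N, both fingers summed, damages it
- tab_pad (a point): outer face of the tab's thumb pad, on the pack's -x side, 53 mm above its underside; moves with the tab. The pad is 16 mm wide (y), spans 39 to 67 mm above the underside and stands 7.5 mm proud of the pack's -x face: the pack measures 41.5 mm over the pad, 35 mm with the tab fully in
- tab_lug (a point): outer upper edge of the lug at the tab's foot, 9 mm above the pack's underside: 14 mm wide, flat on top, sticking 5 mm out of the pack's -x face; it moves with the thumb pad and hooks under a well's catch
- tab (a joint): travel of the press tab, m: 0 = sprung fully out, 0.0065 = fully in (toward the pack's +x). Its spring pushes back with 8 N at 0 and 16 N fully in. Beyond about 0.004 (0.005 if the pack lies against the catch side) the lug passes the catch. Reads 0 when latched. The lug goes under the meter's catch only with the pack within 1 mm of the true floor
- charger: black square charging station, 86 x 90 mm, 38 mm high, fixed to the bench. Origin: centre of its underside, below its well; axes as the latched pack's. Pulling or pushing the pack against it with over 30 N breaks the catch
- charger_well (a point): centre of the floor of the charger's well, 8 mm above the bench. The well is 30 mm deep, opening 36.4 (x) x 48.4 mm (y), 4 mm chamfers at the rim. Catch on the -x side: a window 22 mm wide in the wall, from the floor to 10 mm above it, under a solid edge
- meter: grey portable meter lying on its back, screen and keys up, 100 (x) x 200 mm (y), fixed to the bench, case 46 mm high; the battery well is a rectangular insert whose rim stands 4 to 16 mm above the case. Origin: on the bench, below the well, 50 mm to +y of the middle of the base. Pressing the pack against it with over 30 N breaks it
- meter_well (a point): on the well's axis, 20 mm above the bench. The well's floor is 0 to 12 mm above this point: the insert was clamped at a height that differs from meter to meter and is not given, so home must be felt. Depth 30 mm, opening, chamfers, catch (on the meter's -x side) as in the charger, moved up with the floor. The pack's x axis must point along the meter's x
- meter_mouth (a point): on the well's axis, 45 mm above the listed well point, always above the rim. Inside the well a sprung contact plate starts 7 mm above the true floor and resists with 2.5 N at first touch and 6 N when the pack is at the floor, where it stops hard (come down slowly: a force stop overshoots). Once let go, it lifts the latched pack 1 mm, up against the catch
- relay_box: bystander: small pale card box 36 x 52 x 22 mm, origin at the centre of its underside
- reel_solder: bystander: reel of solder, 55 mm across, 45 mm high, origin at the centre of its underside
- battery_9v: bystander: small black block battery lying flat, 51 x 27 x 18 mm, origin at the centre of its underside
There are look-alikes about, which are no part of the job. What is shaped like the pack but pink is not meant. What is shaped like the charger but green is not meant.

How it is judged:
By the outcome, as a careful person would: the job done as asked, in the order asked, and still so for the second after the job is handed in, with the robot touching nothing.
It also fails if it takes over 51 s, if anything falls off the work surface, if the arm or the gripper's body presses on something with over 40 N, if the wrist force passes 120 N, or if a joint passes its speed limit or range.

## Working session

There is one attempt and no reset: what is moved stays moved. The work goes in short steps, Python scripts to look and compute and a tool call to move; the robot and the scene stay as the last step left them, time stands still between calls to the robot, and variables do not carry over. Pictures are saved under pics/ and viewed, at most 10 in all, crops included, and the job is handed in when it is done.

Besides the shell and the picture viewer there is one more tool, called after "Emit:" as name(argument=value, ...) on one line, values as JSON. servo_tool: Moves the arm, as the interface text tells. Its arguments: {"type":"object","properties":{"series":{"type":"string"},"force":{"type":"number"}},"required":["series"]}

```bash
mkdir -p pics
cat > h.py <<'E'
import numpy as np, cv2
from bench import ctrl
def cal(n):
    c=ctrl.calibration(n); return np.array(c["K"],float),np.array(c["dist"],float),np.array(c["origin"],float),np.array(c["orientation"],float)
def proj(n,P):
    K,d,o,R=cal(n); q=(np.atleast_2d(P)-o)@R*[1,-1,-1]
    return cv2.projectPoints(q.reshape(-1,1,3),np.zeros(3),np.zeros(3),K,d)[0].reshape(-1,2)
def ray(n,uv):
    K,d,o,R=cal(n); p=cv2.undistortPoints(np.array(uv,float).reshape(-1,1,2),K,d).reshape(-1,2)
    return o,np.c_[p[:,0],-p[:,1],-np.ones(len(p))]@R.T
def atz(n,uv,z):
    o,r=ray(n,uv); return o+r*((z-o[2])/r[:,2])[:,None]
E
python3 - <<'E'
from h import *
np.set_printoptions(precision=4,suppress=True)
ims=[]
for n in("scene","top"):
    im=ctrl.get_image(n); cv2.imwrite(f"pics/{n}0.png",im[:,:,::-1]); print(n,cal(n))
    for nm in("pack","charger","meter","relay_box","reel_solder","battery_9v"):
        for d in ctrl.cut_out(n,nm): 
            m=d["region"]; print(nm,round(d["confidence"],2),d["extent"],m.sum(), im[m].mean(0).round())
s=ctrl.sense(); print(s)
E
```

```text
scene (array([[497.3255,   0.    , 259.1466],
       [  0.    , 497.3255, 199.605 ],
       [  0.    ,   0.    ,   1.    ]]), array([-0.0354,  0.    ,  0.    ,  0.    ,  0.    ]), array([-0.2152, -0.6651,  0.8173]), array([[ 0.6452,  0.4597, -0.6102],
       [-0.764 ,  0.3936, -0.5112],
       [ 0.0051,  0.796 ,  0.6052]]))
pack 0.76 [288.8, 216.0, 313.3, 242.8] 549 [97. 84. 71.]
pack 0.69 [264.1, 248.5, 288.5, 283.4] 697 [163.  90.  93.]
charger 0.88 [338.1, 232.5, 388.8, 276.9] 1422 [ 61. 114.  46.]
charger 0.65 [275.0, 231.0, 324.0, 262.4] 907 [61. 48. 34.]
meter 0.87 [171.0, 165.5, 256.2, 218.0] 2555 [101.  98.  87.]
meter 0.49 [290.8, 226.7, 299.2, 240.3] 60 [53. 42. 28.]
relay_box 0.77 [301.6, 197.8, 326.3, 217.5] 336 [164. 145.  96.]
reel_solder 0.63 [260.7, 179.1, 275.7, 200.2] 413 [109. 116. 142.]
battery_9v 0.59 [210.8, 241.7, 223.7, 258.6] 199 [90. 71. 43.]
top (array([[483.8298,   0.    , 257.3968],
       [  0.    , 483.8298, 191.3488],
       [  0.    ,   0.    ,   1.    ]]), array([-0.0366,  0.    ,  0.    ,  0.    ,  0.    ]), array([ 0.3371, -0.0564,  1.129 ]), array
[... 636 characters left out ...]
159.6] 502 [ 65. 105. 184.]
battery_9v 0.83 [244.7, 248.0, 262.5, 265.9] 261 [94. 82. 56.]
{'t': 0.7, 'joint_pos': array([-63.8573,  29.0759, -13.6137,  85.9555,   7.2021,  65.8272,
        -8.8706]), 'dq': array([ 0.0589, -0.0168,  0.1104,  0.0964,  0.0617, -0.0194,  0.0321]), 'joint_torque': array([ -0.0001, -62.0172,  -2.1844, -24.9938,   0.0138,   0.0021,
         0.    ]), 'tool_pos': array([0.2148, 0.5869, 0.2089]), 'tool_rot': array([[-0.9391,  0.3437, -0.    ],
       [ 0.3437,  0.9391, -0.    ],
       [ 0.    , -0.    , -1.    ]]), 'ft_force': array([-0.4688,  0.1979,  0.2464]), 'ft_torque': array([-0.0597, -0.0234,  0.0455]), 'finger_force': 0.0, 'grip_width': 0.08564094338448394}
```

```bash
python3 -c "
import cv2,numpy as np
a=cv2.imread('pics/scene0.png');b=cv2.imread('pics/top0.png')
cv2.imwrite('pics/s0.png',cv2.resize(a,(800,600)));cv2.imwrite('pics/t0.png',cv2.resize(b,(800,600)))"
```

```text
(no output)
```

View pics/s0.png

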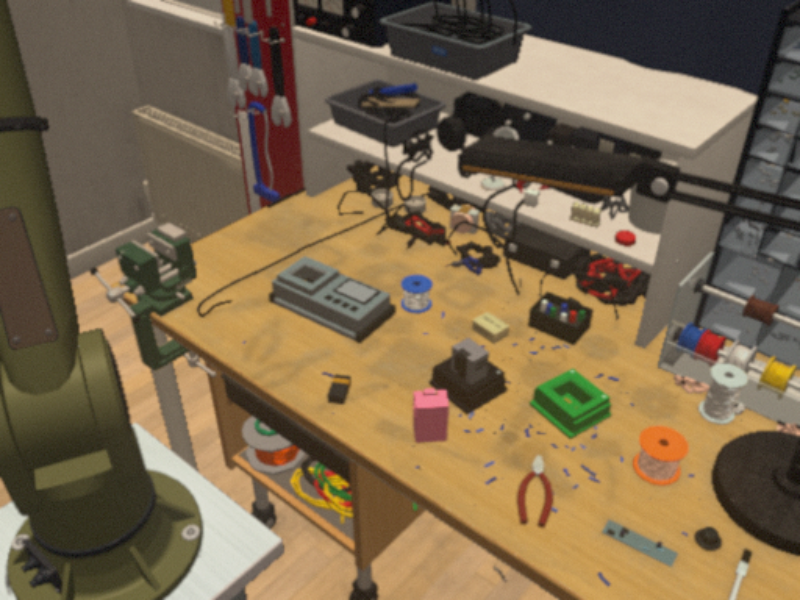

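View pics/t0.png

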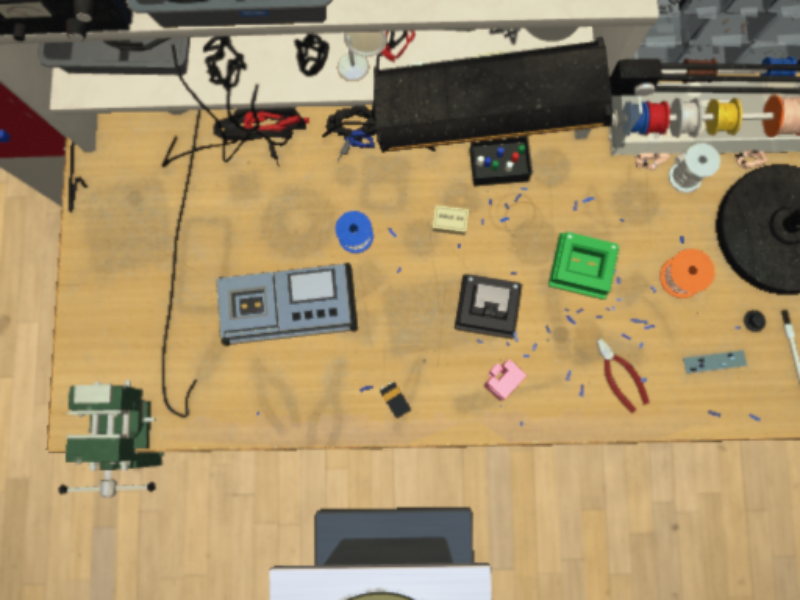

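```bash
cat >> h.py <<'E'
from scipy.optimize import minimize
def box(x,y,a,L,W,z0,z1,cx=0,cy=0):
    c,s=np.cos(a),np.sin(a)
    return np.array([[x+c*(cx+i*L/2)-s*(cy+j*W/2),y+s*(cx+i*L/2)+c*(cy+j*W/2),z] for z in(z0,z1) for i,j in((1,1),(1,-1),(-1,-1),(-1,1))])
def hullmask(n,P,S=4):
    h=cv2.convexHull(proj(n,P).astype(np.float32)); m=np.zeros((384*S,512*S),np.uint8)
    cv2.fillConvexPoly(m,((h+.5)*S).round().astype(np.int32),255); return cv2.resize(m,(512,384),interpolation=cv2.INTER_AREA)/255.
def fit(masks,boxes,x0):
    # masks: {cam:mask}; boxes(x,y,a)->list of point sets, union silhouette
    def cost(p):
        t=0
        for n,m in masks.items():
            u=np.max([hullmask(n,B) for B in boxes(*p)],0); t+=1-np.minimum(u,m).sum()/np.maximum(u,m).sum()
        return t
    sim=np.array([x0]+[np.add(x0,d) for d in([.015,0,0],[0,.015,0],[0,0,.12])])
    r=minimize(cost,x0,method="Nelder-Mead",options=dict(initial_simplex=sim,xatol=1e-4,fatol=1e-5)); return r.x,r.fun
E
python3 - <<'E'
from h import *
np.set_printoptions(precision=4,suppress=True)
M={}
for n in("scene","top"):
    ctrl.get_image(n)
    M[n]={k:[d["region"].astype(float) for d in ctrl.cut_out(n,k)] for k in("pack","charger","meter")}
    im=cv2.imread(f"pics/{n}0.png").astype(int); 
    for k in M[n]:
        M[n][k]=sorted(M[n][k],key=lambda m:-m.sum())[:2]
def pick(n,k,test): return [m for m in M[n][k] if test(cv2.imread(f"pics/{n}0.png")[m>0].mean(0))][0]
col=lambda c:max(c)-min(c)
g=lambda c:col(c)<35 ; h=lambda c:col(c)>=35
for n in M:print(n,[[(m.sum(),col(cv2.imread(f"pics/{n}0.png")[m>0].mean(0)).round()) for m in M[n][k]] for k in M[n]])
un=lambda a,b:np.maximum(a,b)
pk={n:pick(n,"pack",g) for n in M}; ch={n:pick(n,"charger",g) for n in M}; pink={n:pick(n,"pack",h) for n in M}; me={n:M[n]["meter"][0] for n in M}
def c0(m,z): v,u=np.nonzero(m); return atz("top",[[u.mean(),v.mean()]],z)[0][:2]
both={n:un(pk[n],ch[n]) for n in M}
chb=lambda x,y,a:[box(x,y,a,.086,.090,0,.038),box(x,y,a,.034,.046,.038,.078)]
meb=lambda x,y,a:[box(x,y,a,.1,.2,0,.046,0,-.05)]
pb=lambda x,y,a:[box(x,y,a,.034,.046,.0,.070)]
a0=-.1
for nm,ms,b,z in(("charger+pack",both,chb,.038),("meter",me,meb,.046),("pink",pink,pb,.06)):
    for cams in(("top",),("scene","top"),("scene",)):
        x0=[*c0(ms["top"],z),0.]
        if nm=="meter": x0[1]+=.05
        print(nm,cams,*fit({c:ms[c] for c in cams},b,x0))
# pack-top
print("pack top", c0(pk["top"],.075))
for n,(u0,u1,v0,v1) in(("top",(280,350,165,225)),("top2",(130,240,155,230))):
    im=cv2.imread("pics/top0.png")[v0:v1,u0:u1]; im=cv2.resize(im,None,fx=6,fy=6,interpolation=cv2.INTER_CUBIC); cv2.imwrite(f"pics/c_{n}.png",im)
a=cv2.imread("pics/c_top.png");b=cv2.imread("pics/c_top2.png");w=max(a.shape[1],b.shape[1])
cv2.imwrite("pics/c.png",cv2.resize(np.vstack([np.pad(i,((0,0),(0,w-i.shape[1]),(0,0))) for i in(a,b)]),None,fx=.74,fy=.74))
E
```

```text
scene [[(np.float64(720.0), np.float64(73.0)), (np.float64(498.0), np.float64(23.0))], [(np.float64(1430.0), np.float64(67.0)), (np.float64(979.0), np.float64(30.0))], [(np.float64(2564.0), np.float64(14.0))]]
top [[(np.float64(447.0), np.float64(63.0)), (np.float64(406.0), np.float64(13.0))], [(np.float64(3817.0), np.float64(11.0)), (np.float64(1408.0), np.float64(95.0))], [(np.float64(3749.0), np.float64(12.0))]]
charger+pack ('top',) [0.5353 0.1263 0.07  ] 0.6159295733448482
charger+pack ('scene', 'top') [0.5353 0.1263 0.07  ] 1.6159295733448482
charger+pack ('scene',) [0.5292 0.1019 0.    ] 1.0
meter ('top',) [0.5273 0.1828 0.0739] 0.08357843278327459
meter ('scene', 'top') [0.53   0.1813 0.0887] 0.15162493721892933
meter ('scene',) [0.5308 0.1818 0.0728] 0.06983345327292001
pink ('top',) [ 0.413  -0.1839  0.7878] 0.1392652064780111
pink ('scene', 'top') [ 0.4128 -0.1861  0.7426] 0.24234850621774473
pink ('scene',) [ 0.4114 -0.1896  0.5367] 0.09469348318035031
pack top [ 0.5209 -0.1656]
```

View pics/c.png

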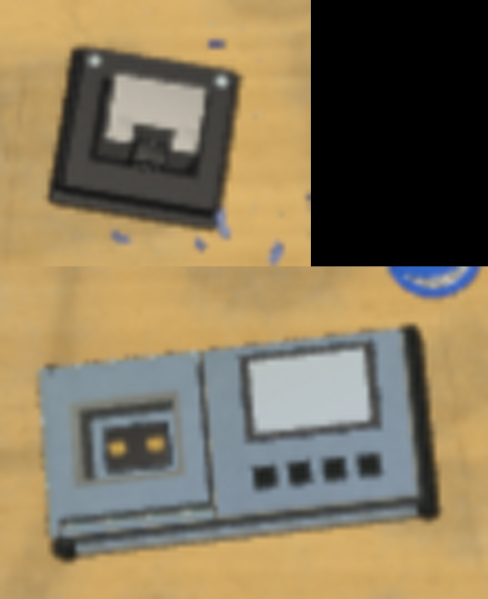

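Run:
```python
from h import *
np.set_printoptions(precision=4,suppress=True)
M={}
ctrs={"scene":(299,235),"top":(314,196)}
for n in ctrs:
    ctrl.get_image(n)
    for k in("pack","charger"):
        best=[d for d in ctrl.cut_out(n,k) if np.hypot((d["extent"][0]+d["extent"][2])/2-ctrs[n][0],(d["extent"][1]+d["extent"][3])/2-ctrs[n][1])<18 and d["region"].sum()>350]
        if best: M[n,k]=best[0]["region"].astype(float)
print({k:v.sum() for k,v in M.items()})
ch={n:np.maximum(M[n,"pack"],M[n,"charger"]) for n in ctrs if (n,"charger") in M}
for n in ch: ch[n]=cv2.morphologyEx(ch[n],cv2.MORPH_CLOSE,np.ones((5,5)))
chb=lambda x,y,a:[box(x,y,a,.086,.090,0,.038),box(x,y,a,.034,.046,.038,.078)]
for cams in(("top",),("scene","top"),("scene",)):
    try: print(cams,*fit({c:ch[c] for c in cams},chb,[.52,-.165,-.1]))
    except KeyError as e: print(cams,e)
P=atz("top",[(305.5,181.4),(326.8,184.1),(325,199.5),(304.3,195.9)],.078)
print(P,P.mean(0),np.degrees(np.arctan2((P[1]-P[0])[0],-(P[1]-P[0])[1])))
# charger top-corner outline from crop, offsets
C=lambda p,o:np.array(p)/4.44+o
Q=atz("top",C([(80,48),(240,72),(216,214),(52,192)],(280,165)),.038); print("charger top",Q,Q.mean(0),[np.linalg.norm(Q[i]-Q[i-1]) for i in range(4)])
# meter insert rim outer corners (crop y offset 266), z ~.056
for z in(.050,.056,.062):
    W=atz("top",C([(75,402-266),(179,391-266),(184,475-266),(79,485-266)],(130,155)),z); print("rim",z,W.mean(0),[np.linalg.norm(W[i]-W[i-1]).round(4) for i in range(4)])
C2=atz("top",C([(41,368-266),(410,328-266)],(130,155)),.046); d=C2[1]-C2[0]; print("meter far edge",C2,np.linalg.norm(d),np.degrees(np.arctan2(d[0],-d[1])))
```

```text
{('scene', 'pack'): np.float64(487.0), ('scene', 'charger'): np.float64(862.0), ('top', 'pack'): np.float64(439.0), ('top', 'charger'): np.float64(963.0)}
('top',) [ 0.5249 -0.1673 -0.1669] 0.13462962917086774
('scene', 'top') [ 0.5248 -0.1688 -0.2317] 0.29746826098031554
('scene',) [ 0.5261 -0.1722 -0.2812] 0.14521453727700562
[[ 0.5458 -0.1475  0.078 ]
 [ 0.5387 -0.1943  0.078 ]
 [ 0.5043 -0.1888  0.078 ]
 [ 0.5133 -0.1437  0.078 ]] [ 0.5255 -0.1686  0.078 ] -8.616187821071321
charger top [[ 0.5672 -0.1342  0.038 ]
 [ 0.5527 -0.2165  0.038 ]
 [ 0.4791 -0.2008  0.038 ]
 [ 0.4922 -0.1174  0.038 ]] [ 0.5228 -0.1672  0.038 ] [np.float64(0.07688297610011613), np.float64(0.0834802980814777), np.float64(0.07530601156070404), np.float64(0.08440697132738356)]
rim 0.05 [0.5299 0.1835 0.05  ] [np.float64(0.0434), np.float64(0.054), np.float64(0.0439), np.float64(0.0541)]
rim 0.056 [0.5288 0.1822 0.056 ] [np.float64(0.0431), np.float64(0.0537), np.float64(0.0437), np.float64(0.0538)]
rim 0.062 [0.5278 0.1809 0.062 ] [np.float64(0.0429), np.float64(0.0534), np.float64(0.0434), np.float64(0.0535)]
meter far edge [[0.5685 0.2311 0.046 ]
 [0.5854 0.0394 0.046 ]] 0.19250618820010623 5.032106559093497
```

```bash
cat > plan.py <<'E'
# usage: plan.py x,y,z,yaw[,n] ... ; rows from the measured pose; yaw = world angle of tool y
import sys
from h import *
s=ctrl.sense(); R=s["tool_rot"]; p=s["tool_pos"].copy(); a=np.degrees(np.arctan2(R[1,1],R[0,1]))
print("now",p.round(4),"yaw",a.round(2),"tilt z",R[:,2].round(4),"F",s["ft_force"].round(2),"w",round(s["grip_width"],4),"ff",s["finger_force"],"t",s["t"])
for w in sys.argv[1:]:
    v=[float(i) for i in w.split(",")]; n=int(v[4]) if len(v)>4 else 1
    q0,a0=p.copy(),a
    for k in range(1,n+1):
        u=k/n; q=q0+(np.array(v[:3])-q0)*u; b=a0+(v[3]-a0)*u
        y=np.array([np.cos(np.radians(a)),np.sin(np.radians(a)),0]); x=np.cross(y,[0,0,-1])
        d=q-p; r=[round(float(d@x),4),round(float(d@y),4),round(float(-d[2]),4)]; sp=round(a-b,1)
        p=p+x*r[0]+y*r[1]+np.array([0,0,-r[2]]); a-=sp
        print(*r,sp,end="; ")
    print("|")
E
python3 plan.py .215,.587,.32,69.9,3 .525,-.168,.2,-9.5,20; python3 -c "
from h import *
print(atz('top',[(70,270)],.1))"
```

```text
now [0.2148 0.5869 0.2089] yaw 69.9 tilt z [-1.e-04 -0.e+00 -1.e+00] F [-0.51 -0.03  0.36] w 0.0855 ff 0.0 t 1.4
-0.0001 0.0001 -0.037 -0.0; -0.0 0.0 -0.0371 -0.0; -0.0001 0.0001 -0.037 -0.0; |
-0.0275 -0.0301 0.006 4.0; -0.0296 -0.0282 0.006 3.9; -0.0314 -0.026 0.006 4.0; -0.0332 -0.0238 0.006 4.0; -0.0347 -0.0214 0.006 3.9; -0.0361 -0.0191 0.006 4.0; -0.0373 -0.0164 0.006 4.0; -0.0384 -0.0138 0.006 4.0; -0.0393 -0.0111 0.006 3.9; -0.0399 -0.0084 0.006 4.0; -0.0405 -0.0056 0.006 4.0; -0.0407 -0.0028 0.006 3.9; -0.0408 0.0 0.006 4.0; -0.0407 0.0029 0.006 4.0; -0.0404 0.0057 0.006 3.9; -0.0399 0.0084 0.006 4.0; -0.0393 0.0112 0.006 4.0; -0.0383 0.0139 0.006 4.0; -0.0373 0.0166 0.006 3.9; -0.0361 0.019 0.006 4.0; |
[[0.36021887 0.36082685 0.1       ]]
```

Emit:
servo_tool(series="0 0 -0.037 0 -0.4; 0 0 -0.037 0 -0.4; 0 0 -0.037 0 -0.4; -0.0275 -0.030 0.006 4 -0.4; -0.0295 -0.028 0.006 4 -0.4; -0.0315 -0.026 0.006 4 -0.4; -0.033 -0.024 0.006 4 -0.4; -0.035 -0.0215 0.006 4 -0.4", force=22)

```text
t: 2.2
tool_pos: [0.2925, 0.3964, 0.2898]
tool_rot: [[-0.763, 0.646, 0.0], [0.646, 0.763, 0.0], [0.0, 0.001, -1.0]]
ft_force: [1.1, -0.3, -0.6]
grip_width: 0.0599
finger_force: 0.0
```

Emit:
servo_tool(series="-0.036 -0.019 0.006 4 -0.4; -0.0375 -0.0165 0.006 4 -0.4; -0.0385 -0.014 0.006 4 -0.4; -0.039 -0.011 0.006 4 -0.4; -0.04 -0.0085 0.006 4 -0.4; -0.0405 -0.0055 0.006 4 -0.4; -0.041 -0.003 0.006 4 -0.4; -0.041 0 0.006 4 -0.4")

```text
t: 3.0
tool_pos: [0.4151, 0.0933, 0.242]
tool_rot: [[-0.305, 0.952, 0.001], [0.952, 0.305, 0.0], [0.0, 0.001, -1.0]]
ft_force: [0.2, 0.5, 0.1]
grip_width: 0.0599
finger_force: 0.0
```

```bash
python3 plan.py .525,-.168,.2,-9.5,7
```

```text
now [0.4151 0.0933 0.242 ] yaw 17.75 tilt z [ 1.e-03  4.e-04 -1.e+00] F [0.24 0.5  0.11] w 0.0599 ff 0.0 t 3.0
-0.0403 0.0036 0.006 3.9; -0.04 0.0063 0.006 3.9; -0.0395 0.009 0.006 3.9; -0.0388 0.0117 0.006 3.9; -0.0379 0.0143 0.006 3.9; -0.0368 0.0168 0.006 3.9; -0.0356 0.0193 0.006 3.8; |
```

Emit:
servo_tool(series="-0.040 0.0035 0.006 3.9 -0.4; -0.040 0.0065 0.006 3.9 -0.4; -0.0395 0.009 0.006 3.9 -0.4; -0.039 0.0115 0.006 3.9 -0.4; -0.038 0.0145 0.006 3.9 -0.4; -0.037 0.017 0.006 3.9 -0.4; -0.0355 0.019 0.006 3.9 -0.4; 0 0 0 0 -0.4")

```text
t: 3.8
tool_pos: [0.5256, -0.1721, 0.1991]
tool_rot: [[0.171, 0.985, -0.0], [0.985, -0.171, -0.004], [-0.004, 0.0, -1.0]]
ft_force: [-0.6, -0.2, 0.5]
grip_width: 0.0596
finger_force: 0.0
```

```bash
python3 plan.py .525,-.168,.1,-9.5,6
python3 - <<'E'
from h import *
im=ctrl.get_image("scene")[:,:,::-1]; im2=ctrl.get_image("top")[:,:,::-1]
cv2.imwrite("pics/m1.png",cv2.resize(np.hstack([im[140:300,210:400],im2[120:280,220:410]]),None,fx=2.1,fy=2.1,interpolation=cv2.INTER_CUBIC))
E
```

```text
now [ 0.5256 -0.1721  0.1991] yaw -9.88 tilt z [-4.0e-04 -3.7e-03 -1.0e+00] F [-0.59 -0.19  0.53] w 0.0596 ff 0.0 t 3.8
0.0007 -0.0002 0.0165 -0.1; 0.0006 -0.0002 0.0165 -0.0; 0.0007 -0.0002 0.0165 -0.1; 0.0006 -0.0003 0.0166 -0.1; 0.0007 -0.0002 0.0165 -0.0; 0.0006 -0.0002 0.0165 -0.1; |
```

View pics/m1.png

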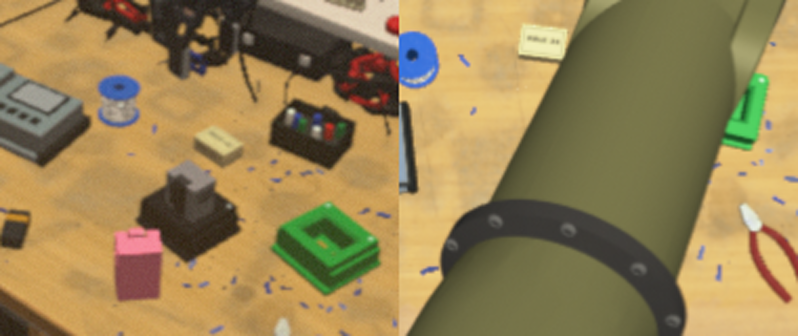

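Emit:
servo_tool(series="0.0007 -0.0002 0.0165 0 -0.4; 0.0007 -0.0002 0.0165 -0.1 -0.4; 0.0007 -0.0002 0.0165 -0.1 -0.4; 0.0006 -0.0002 0.0165 0 -0.4; 0.0006 -0.0002 0.0165 -0.1 -0.4; 0.0006 -0.0002 0.0165 0 -0.4; 0 0 0 0 -0.4")

```text
t: 4.6
tool_pos: [0.5234, -0.1597, 0.0995]
tool_rot: [[0.155, 0.988, -0.003], [0.988, -0.155, 0.002], [0.002, -0.003, -1.0]]
ft_force: [-0.2, -0.2, 0.1]
grip_width: 0.0597
finger_force: 0.0
```

```bash
python3 plan.py .525,-.168,.059,-9.5,5
python3 - <<'E'
from h import *
im=ctrl.get_image("scene")[:,:,::-1]
cv2.imwrite("pics/m2.png",cv2.resize(im[150:270,240:360],None,fx=5,fy=5,interpolation=cv2.INTER_CUBIC))
E
```

```text
now [ 0.5234 -0.1597  0.0995] yaw -8.94 tilt z [-0.0031  0.0021 -1.    ] F [-0.19 -0.18  0.12] w 0.0597 ff 0.0 t 4.6
-0.0016 0.0006 0.0081 0.1; -0.0016 0.0006 0.0081 0.1; -0.0016 0.0005 0.0081 0.1; -0.0016 0.0006 0.0081 0.2; -0.0016 0.0006 0.0081 0.1; |
```

View pics/m2.png

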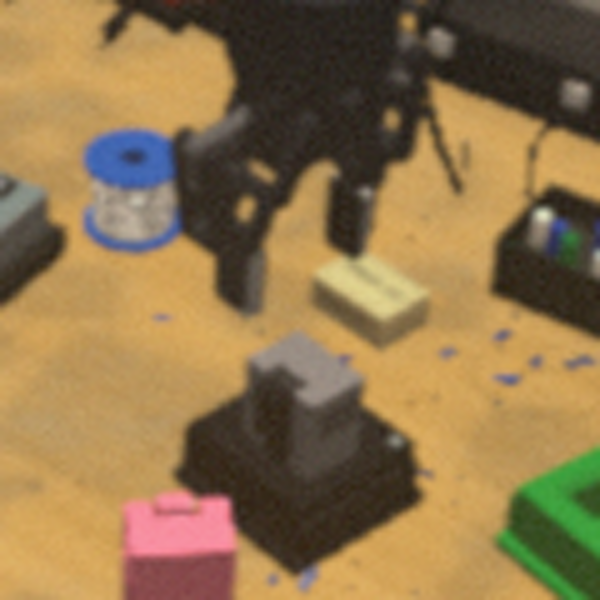

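Emit:
servo_tool(series="0 0 0 0 -0.4; 0 0 0 0 -0.4; 0 0 0 0 -0.4")

```text
t: 4.95
tool_pos: [0.5251, -0.1622, 0.1017]
tool_rot: [[0.158, 0.987, 0.001], [0.987, -0.158, -0.0], [0.0, 0.001, -1.0]]
ft_force: [0.5, -0.5, 0.2]
grip_width: 0.0596
finger_force: 0.0
```

```bash
python3 plan.py .525,-.168,.059,-9.5,5
python3 - <<'E'
from h import *
s=ctrl.sense();p=s["tool_pos"];y=s["tool_rot"][:,1];z=s["tool_rot"][:,2]
f=lambda P:(proj("scene",P)-[240,150])*5
print(f([p+z*.01+y*.03,p+z*.01-y*.03]),f(box(.525,-.168,np.radians(-9.5),.034,.046,.038,.078)))
E
```

```text
now [ 0.5251 -0.1622  0.1017] yaw -9.08 tilt z [ 1.4e-03 -2.0e-04 -1.0e+00] F [ 0.51 -0.52  0.16] w 0.0596 ff 0.0 t 4.95
-0.0011 0.0002 0.0085 0.1; -0.0012 0.0001 0.0086 0.1; -0.0011 0.0002 0.0085 0.0; -0.0012 0.0002 0.0086 0.1; -0.0011 0.0002 0.0085 0.1; |
[[335.99960078 306.68773632]
 [242.84779388 360.0837648 ]] [[286.10120001 386.95306307]
 [353.66115988 435.47037741]
 [301.81337231 466.76617729]
 [234.44706833 416.79164011]
 [290.46903994 322.50879444]
 [359.57128121 370.51210334]
 [306.70598102 401.47005621]
 [237.80168674 351.99386876]]
```

Run:
```python
from h import *
s=ctrl.sense();p=s["tool_pos"];y=s["tool_rot"][:,1];x=s["tool_rot"][:,0];z=s["tool_rot"][:,2]
im=ctrl.get_image("scene")[:,:,::-1]
im=cv2.resize(im[150:250,240:360],None,fx=6,fy=6,interpolation=cv2.INTER_CUBIC)
f=lambda P:((proj("scene",P)+.5-[240,150])*6).round().astype(int)
for s1 in(-1,1):
    for k in range(-6,3):
        q=f([p+y*.03*s1+z*.01*k+e*x for e in(-.011,.011)]); cv2.line(im,tuple(map(int,q[0])),tuple(map(int,q[1])),(0,0,255) if k==0 else (0,255,255),1)
for B in(box(.525,-.168,np.radians(-9.5),.034,.046,.038,.078),):
    q=f(B)
    cv2.polylines(im,[q[4:].reshape(-1,1,2)],True,(0,255,0),1)
cv2.imwrite("pics/m3.png",im)
```

```text
(no output)
```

View pics/m3.png

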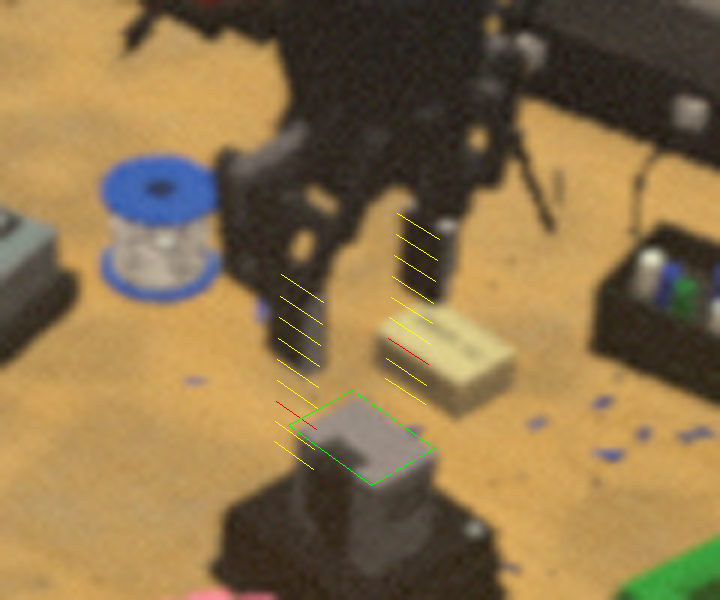

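Emit:
servo_tool(series="-0.0011 0 0.0085 0.1 -0.4; -0.0011 0 0.0085 0.1 -0.4; -0.0011 0 0.0085 0 -0.4; -0.0011 0 0.0085 0.1 -0.4; -0.0011 0 0.0085 0.1 -0.4; 0 0 0 0 -0.4; 0 0 0 0 -0.4; 0 0 0 0 -0.4")

```text
t: 5.8
tool_pos: [0.524, -0.1677, 0.0586]
tool_rot: [[0.165, 0.986, 0.0], [0.986, -0.165, -0.0], [-0.0, 0.001, -1.0]]
ft_force: [-0.0, 0.6, -0.3]
grip_width: 0.0599
finger_force: 0.0
```

```bash
python3 plan.py
python3 - <<'E'
from h import *
s=ctrl.sense();p=s["tool_pos"];y=s["tool_rot"][:,1];x=s["tool_rot"][:,0];z=s["tool_rot"][:,2]
im=ctrl.get_image("scene")[:,:,::-1]
im=cv2.resize(im[170:270,240:360],None,fx=6,fy=6,interpolation=cv2.INTER_CUBIC)
f=lambda P:((proj("scene",P)+.5-[240,170])*6).round().astype(int)
for s1 in(-1,1):
    for k in(-1,0,1):
        q=f([p+y*.03*s1+z*.01*k+e*x for e in(-.011,.011)]); cv2.line(im,tuple(map(int,q[0])),tuple(map(int,q[1])),(0,0,255) if k==0 else (0,255,255),1)
cv2.imwrite("pics/m4.png",im)
E
```

```text
now [ 0.524  -0.1677  0.0586] yaw -9.5 tilt z [ 5.e-04 -2.e-04 -1.e+00] F [-0.02  0.57 -0.26] w 0.0599 ff 0.0 t 5.8
```

View pics/m4.png

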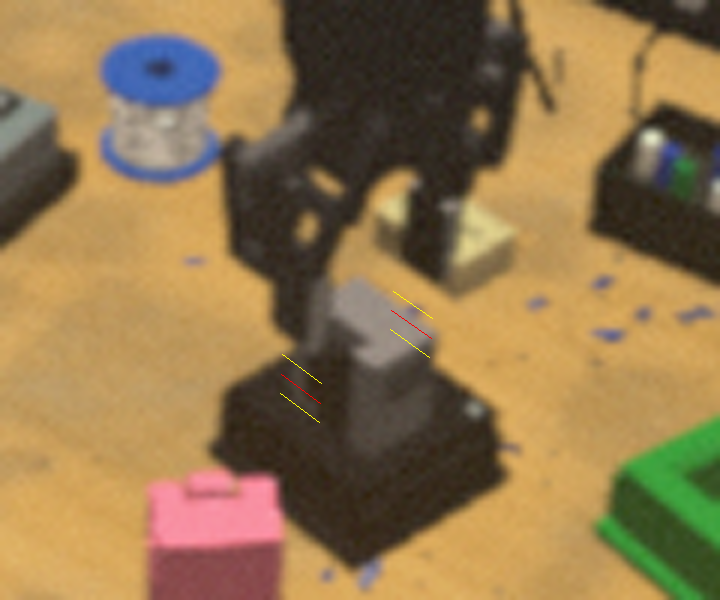

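Emit:
servo_tool(series="0 0 0 0 -0.15; 0 0 0 0 -0.05; 0 0 0 0 0.05; 0 0 0 0 0.1; 0 0 0 0 0.1; 0 0 0 0 0.1", force=20)

```text
t: 6.45
tool_pos: [0.5238, -0.1676, 0.0584]
tool_rot: [[0.165, 0.986, 0.0], [0.986, -0.165, -0.0], [-0.0, 0.0, -1.0]]
ft_force: [-1.0, 0.3, -0.1]
grip_width: 0.0387
finger_force: 0.0
```

Emit:
servo_tool(series="0 0 0 0 -0.3; 0 0 0 0 -0.4; 0 0 0 0 -0.4; 0 0 0.003 0 -0.4; 0 0 0.003 0 -0.4; 0 0 0.003 0 -0.4; 0 0 0.003 0 -0.4; 0 0 0 0 -0.4")

```text
t: 7.25
tool_pos: [0.5234, -0.1675, 0.0458]
tool_rot: [[0.165, 0.986, -0.001], [0.986, -0.165, 0.0], [0.0, -0.001, -1.0]]
ft_force: [0.4, -0.6, -0.1]
grip_width: 0.06
finger_force: 0.0
```

Emit:
servo_tool(series="0 0 0.002 0 -0.4; 0 0 0.002 0 -0.4; 0 0 0.002 0 -0.4; 0 0 0.002 0 -0.4; 0 0 0 0 -0.4")

```text
t: 7.75
tool_pos: [0.5236, -0.1676, 0.0381]
tool_rot: [[0.165, 0.986, -0.0], [0.986, -0.165, 0.0], [0.0, -0.0, -1.0]]
ft_force: [0.0, 0.2, -0.1]
grip_width: 0.0595
finger_force: 0.0
```

```bash
python3 plan.py
python3 - <<'E'
from h import *
im=ctrl.get_image("scene")[:,:,::-1]
cv2.imwrite("pics/m5.png",cv2.resize(im[170:270,240:360],None,fx=6,fy=6,interpolation=cv2.INTER_CUBIC))
E
```

```text
now [ 0.5236 -0.1676  0.0381] yaw -9.5 tilt z [-4.e-04  1.e-04 -1.e+00] F [ 0.03  0.21 -0.14] w 0.0595 ff 0.0 t 7.75
```

View pics/m5.png

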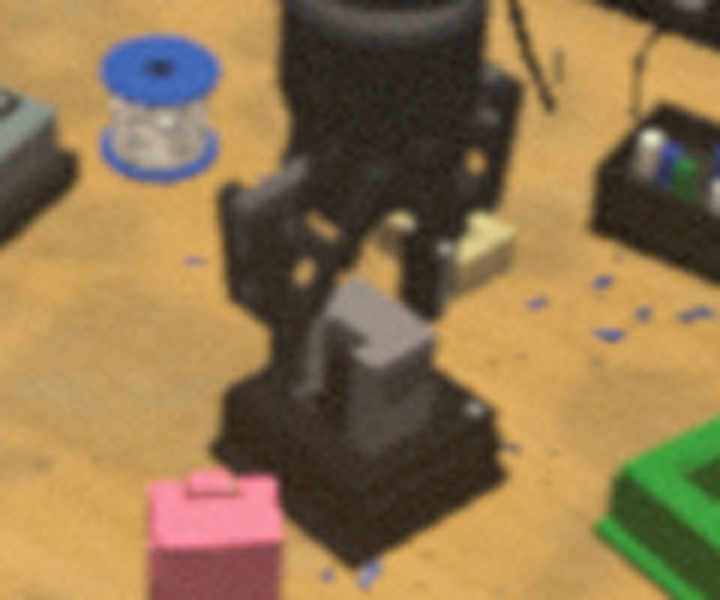

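Emit:
servo_tool(series="0 0 0.002 0 -0.4; 0 0 0.002 0 -0.4; 0 0 0.002 0 -0.4; 0 0 0.002 0 -0.4; 0 0 0.002 0 -0.4; 0 0 0.002 0 -0.4; 0 0 0 0 -0.4")

```text
t: 8.5
tool_pos: [0.5236, -0.1676, 0.0261]
tool_rot: [[0.165, 0.986, -0.0], [0.986, -0.165, 0.0], [0.0, -0.001, -1.0]]
ft_force: [0.3, 0.6, -0.1]
grip_width: 0.0601
finger_force: 0.0
```

Emit:
servo_tool(series="0 0 0.001 0 -0.4; 0 0 0.001 0 -0.4; 0 0 0.001 0 -0.4; 0 0 0.001 0 -0.4; 0 0 0.001 0 -0.4; 0 0 0.001 0 -0.4; 0 0 0 0 -0.4")

```text
t: 9.2
tool_pos: [0.5236, -0.1676, 0.0202]
tool_rot: [[0.165, 0.986, -0.0], [0.986, -0.165, 0.0], [0.0, -0.0, -1.0]]
ft_force: [0.0, -0.2, 0.7]
grip_width: 0.06
finger_force: 0.0
```

Emit:
servo_tool(series="0 0 0 0 -0.2; 0 0 0 0 -0.1; 0 0 0 0 -0.05; 0 0 0 0 0; 0 0 0 0 0.03; 0 0 0 0 0.06; 0 0 0 0 0.06; 0 0 0 0 0.06", force=20)

```text
t: 10.0
tool_pos: [0.5235, -0.1676, 0.0204]
tool_rot: [[0.165, 0.986, -0.0], [0.986, -0.165, 0.0], [0.0, -0.0, -1.0]]
ft_force: [-2.7, 0.5, 2.8]
grip_width: 0.0399
finger_force: 7.8
```

Emit:
servo_tool(series="0 0 0 0 0.09; 0 0 0 0 0.12; 0 0 0 0 0.15; 0 0 0 0 0.18; 0 0 0 0 0.2; 0 0 0 0 0.2; 0 0 0 0 0.2; 0 0 0 0 0.2", force=24)

```text
t: 10.8
tool_pos: [0.5258, -0.1681, 0.0212]
tool_rot: [[0.165, 0.986, 0.004], [0.986, -0.165, -0.001], [-0.0, 0.004, -1.0]]
ft_force: [2.2, -0.2, 6.2]
grip_width: 0.0345
finger_force: 16.7
```

Emit:
servo_tool(series="0 0 0 0 0.25; 0 0 0 0 0.3; 0 0 -0.001 0 0.3; 0 0 -0.001 0 0.3; 0 0 -0.001 0 0.3; 0 0 0 0 0.3", force=22)

```text
t: 11.4
tool_pos: [0.5246, -0.1677, 0.0233]
tool_rot: [[0.165, 0.986, 0.001], [0.986, -0.165, -0.0], [-0.0, 0.001, -1.0]]
ft_force: [5.5, -1.3, -4.5]
grip_width: 0.0338
finger_force: 22.9
```

Emit:
servo_tool(series="0 0 -0.001 0 0.3; 0 0 -0.001 0 0.3; 0 0 -0.001 0 0.3; 0 0 0 0 0.3")

```text
t: 11.8
tool_pos: [0.5246, -0.1677, 0.0264]
tool_rot: [[0.165, 0.986, 0.001], [0.986, -0.165, -0.0], [-0.0, 0.001, -1.0]]
ft_force: [5.9, -1.3, -3.4]
grip_width: 0.0337
finger_force: 23.0
```

Emit:
servo_tool(series="0 0 -0.003 0 0.3; 0 0 -0.005 0 0.3; 0 0 -0.007 0 0.3; 0 0 -0.01 0 0.3; 0 0 -0.015 0 0.3; 0 0 -0.02 0 0.3; 0 0 -0.02 0 0.3; 0 0 0 0 0.3")

```text
t: 12.6
tool_pos: [0.5237, -0.168, 0.1081]
tool_rot: [[0.165, 0.986, 0.001], [0.986, -0.165, -0.0], [-0.0, 0.002, -1.0]]
ft_force: [-0.0, 0.0, -2.1]
grip_width: 0.0336
finger_force: 22.2
```

```bash
python3 plan.py .528,.182,.125,4.7,14
python3 - <<'E'
from h import *
im=ctrl.get_image("scene")[:,:,::-1]
cv2.imwrite("pics/m6.png",cv2.resize(im[130:250,220:370],None,fx=5,fy=5,interpolation=cv2.INTER_CUBIC))
E
```

```text
now [ 0.5237 -0.168   0.1081] yaw -9.51 tilt z [ 1.5e-03 -4.0e-04 -1.0e+00] F [-0.02  0.03 -2.05] w 0.0336 ff 22.23283799481578 t 12.6
0.0247 -0.0038 -0.0012 -1.0; 0.0248 -0.0034 -0.0012 -1.0; 0.0248 -0.003 -0.0012 -1.0; 0.0249 -0.0025 -0.0012 -1.1; 0.0249 -0.0021 -0.0012 -1.0; 0.0249 -0.0016 -0.0012 -1.0; 0.025 -0.0012 -0.0012 -1.0; 0.025 -0.0007 -0.0012 -1.0; 0.025 -0.0004 -0.0012 -1.0; 0.025 0.0002 -0.0012 -1.1; 0.025 0.0006 -0.0012 -1.0; 0.025 0.001 -0.0012 -1.0; 0.0249 0.0015 -0.0013 -1.0; 0.025 0.0019 -0.0012 -1.0; |
```

View pics/m6.png

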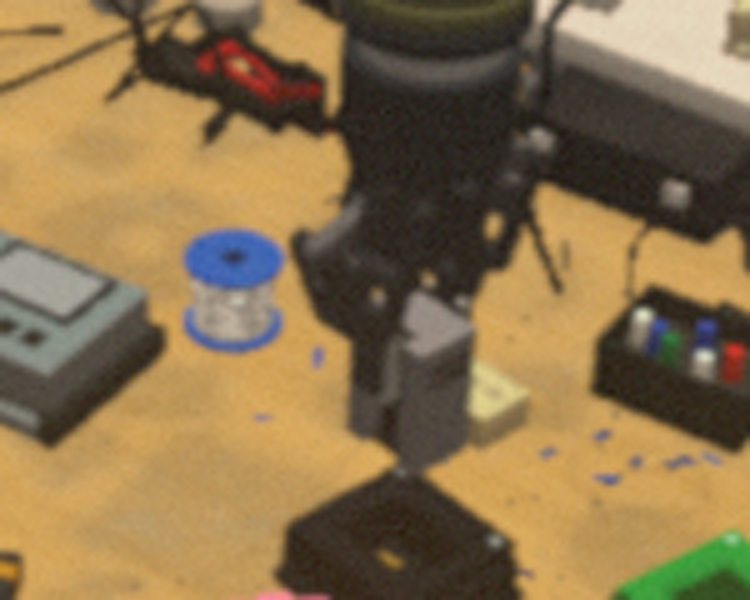

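Emit:
servo_tool(series="0.025 -0.004 -0.001 -1 0.3; 0.025 -0.0035 -0.001 -1 0.3; 0.025 -0.003 -0.001 -1 0.3; 0.025 -0.0025 -0.001 -1.1 0.3; 0.025 -0.002 -0.001 -1 0.3; 0.025 -0.0015 -0.001 -1 0.3; 0.025 -0.001 -0.001 -1 0.3; 0.025 -0.0005 -0.001 -1.1 0.3")

```text
t: 13.45
tool_pos: [0.5249, 0.0343, 0.1128]
tool_rot: [[0.022, 1.0, -0.004], [1.0, -0.022, -0.0], [-0.0, -0.004, -1.0]]
ft_force: [-0.2, -0.4, -2.1]
grip_width: 0.0337
finger_force: 22.3
```

Emit:
servo_tool(series="0.025 -0.0005 -0.001 -1 0.3; 0.025 0 -0.001 -1.1 0.3; 0.025 0.0005 -0.001 -1 0.3; 0.025 0.001 -0.001 -1 0.3; 0.018 0.0015 0 -1 0.3; 0.012 0.0015 0 -1 0.3; 0 0 0 0 0.3; 0 0 0 0 0.3")

```text
t: 14.25
tool_pos: [0.5283, 0.1623, 0.118]
tool_rot: [[-0.083, 0.997, -0.001], [0.997, 0.083, -0.001], [-0.001, -0.001, -1.0]]
ft_force: [-0.4, -0.6, -2.6]
grip_width: 0.0334
finger_force: 22.3
```

```bash
python3 plan.py .528,.182,.12,4.8,3
```

```text
now [0.5283 0.1623 0.118 ] yaw 4.75 tilt z [-7.0e-04 -1.2e-03 -1.0e+00] F [-0.43 -0.62 -2.61] w 0.0334 ff 22.332301513524726 t 14.25
0.0066 0.0004 -0.0007 -0.0; 0.0065 0.0005 -0.0006 -0.0; 0.0066 0.0004 -0.0007 -0.1; |
```

Emit:
servo_tool(series="0.0065 0.0004 0 0 0.3; 0.0065 0.0004 0 0 0.3; 0.0065 0.0004 0 -0.1 0.3; 0 0 0 0 0.3; 0 0 0 0 0.3; 0 0 0 0 0.3")

```text
t: 14.85
tool_pos: [0.5281, 0.1827, 0.1184]
tool_rot: [[-0.085, 0.996, -0.0], [0.996, 0.085, -0.0], [-0.0, -0.0, -1.0]]
ft_force: [-1.1, -1.0, -2.5]
grip_width: 0.0341
finger_force: 22.3
```

```bash
python3 plan.py .528,.182,.12,4.8,3;python3 - <<'E'
from h import *
s=ctrl.sense();p=s["tool_pos"]
a=np.radians(4.75); im=ctrl.get_image("scene")[:,:,::-1]; r=[d for d in ctrl.cut_out("scene","pack")]
for d in r: print(d["confidence"],d["extent"])
im=cv2.resize(im[110:230,160:280],None,fx=5,fy=5,interpolation=cv2.INTER_CUBIC)
f=lambda P:((proj("scene",P)+.5-[160,110])*5).round().astype(int).reshape(-1,1,2)
b=p[2]-.0125; c=.0005
for B,col in((box(p[0]+c,p[1],a,.034,.046,b,b+.07),(0,255,0)),(box(.5288,.182,a,.0444,.0564,.05,.056),(0,255,255))):
    q=f(B); cv2.polylines(im,[q[:4]],True,col,1); cv2.polylines(im,[q[4:]],True,col,1)
q=f(box(.5288,.182,a,.1,.2,.046,.046,0,-.05)); cv2.polylines(im,[q[:4]],True,(255,0,255),1)
cv2.imwrite("pics/m7.png",im)
E
```

```text
now [0.5281 0.1827 0.1184] yaw 4.88 tilt z [-0.e+00 -4.e-04 -1.e+00] F [-1.14 -1.01 -2.48] w 0.0341 ff 22.33288577059284 t 14.85
-0.0002 -0.0 -0.0005 0.0; -0.0003 -0.0001 -0.0006 0.1; -0.0002 -0.0 -0.0005 -0.0; |
0.86 [185.8, 131.3, 205.1, 163.4]
0.79 [263.9, 248.1, 287.4, 284.1]
```

View pics/m7.png

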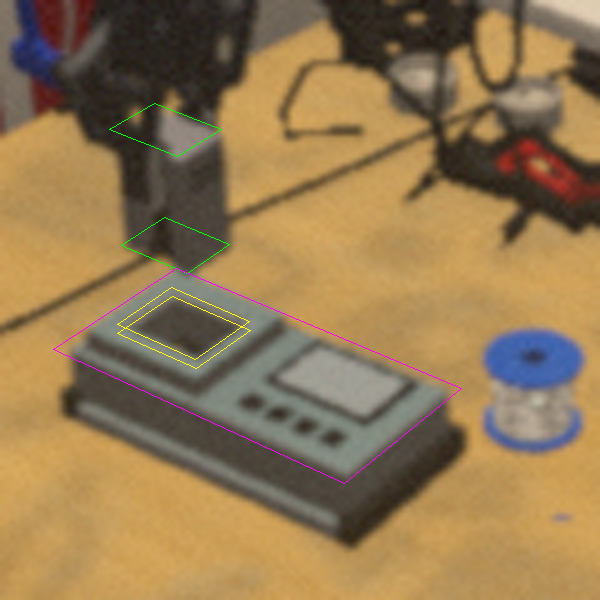

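Emit:
servo_tool(series="-0.0005 0 0.008 0 0.3; 0 0 0.008 0 0.3; 0 0 0.008 0 0.3; 0 0 0.007 0 0.3; 0 0 0.005 0 0.3; 0 0 0.003 0 0.3; 0 0 0 0 0.3; 0 0 0 0 0.3")

```text
t: 15.75
tool_pos: [0.5282, 0.1825, 0.0795]
tool_rot: [[-0.085, 0.996, 0.0], [0.996, 0.085, 0.0], [0.0, 0.0, -1.0]]
ft_force: [0.1, 0.1, -3.0]
grip_width: 0.0336
finger_force: 22.3
```

Emit:
servo_tool(series="0 0 0.0015 0 0.3; 0 0 0.0015 0 0.3; 0 0 0.0015 0 0.3; 0 0 0.0015 0 0.3; 0 0 0 0 0.3")

```text
t: 16.25
tool_pos: [0.528, 0.1825, 0.0732]
tool_rot: [[-0.085, 0.996, -0.0], [0.996, 0.085, -0.0], [-0.0, -0.0, -1.0]]
ft_force: [-0.1, -0.3, -1.8]
grip_width: 0.0338
finger_force: 22.3
```

Emit:
servo_tool(series="0 0 0.0015 0 0.3; 0 0 0.0015 0 0.3; 0 0 0.0015 0 0.3; 0 0 0.0015 0 0.3; 0 0 0 0 0.3")

```text
t: 16.75
tool_pos: [0.5284, 0.1826, 0.0672]
tool_rot: [[-0.085, 0.996, 0.0], [0.996, 0.085, -0.0], [-0.0, 0.0, -1.0]]
ft_force: [1.0, 0.8, -3.6]
grip_width: 0.0339
finger_force: 22.1
```

Emit:
servo_tool(series="0 0 0.0015 0 0.3; 0 0 0.0015 0 0.3; 0 0 0.0015 0 0.3; 0 0 0.0015 0 0.3; 0 0 0 0 0.3")

```text
t: 17.25
tool_pos: [0.5284, 0.1826, 0.0612]
tool_rot: [[-0.085, 0.996, 0.0], [0.996, 0.085, 0.0], [-0.0, 0.0, -1.0]]
ft_force: [2.2, 0.3, -3.6]
grip_width: 0.0336
finger_force: 22.1
```

Emit:
servo_tool(series="0 0 0.001 0 0.3; 0 0 0.001 0 0.3; 0 0 0.001 0 0.3; 0 0 0 0 0.3")

```text
t: 17.65
tool_pos: [0.5284, 0.1826, 0.0584]
tool_rot: [[-0.085, 0.996, 0.001], [0.996, 0.085, 0.0], [0.0, 0.001, -1.0]]
ft_force: [2.8, 1.2, -1.5]
grip_width: 0.0337
finger_force: 22.4
```

Emit:
servo_tool(series="0 0 0.001 0 0.3; 0 0 0.001 0 0.3; 0 0 0.001 0 0.3; 0 0 0.001 0 0.3; 0 0 0 0 0.3")

```text
t: 18.15
tool_pos: [0.5284, 0.1826, 0.0543]
tool_rot: [[-0.085, 0.996, 0.001], [0.996, 0.085, 0.0], [0.0, 0.001, -1.0]]
ft_force: [4.0, 1.2, -0.8]
grip_width: 0.0341
finger_force: 22.4
```

Emit:
servo_tool(series="0 0 0.001 0 0.3; 0 0 0.001 0 0.3; 0 0 0.001 0 0.3; 0 0 0 0 0.3")

```text
t: 18.55
tool_pos: [0.5284, 0.1826, 0.0513]
tool_rot: [[-0.085, 0.996, 0.0], [0.996, 0.085, 0.0], [0.0, 0.0, -1.0]]
ft_force: [4.8, 1.6, -1.8]
grip_width: 0.0337
finger_force: 22.4
```

Emit:
servo_tool(series="0 0.0006 0.001 0 0.3; 0 0 0.001 0 0.3; 0 0 0.001 0 0.3; 0 0 0 0 0.3")

```text
t: 18.95
tool_pos: [0.5285, 0.1826, 0.0482]
tool_rot: [[-0.085, 0.996, -0.0], [0.996, 0.085, -0.0], [-0.0, -0.0, -1.0]]
ft_force: [4.1, 2.4, -1.7]
grip_width: 0.0337
finger_force: 22.3
```

Emit:
servo_tool(series="0 0 0.001 0 0.3; 0 0 0.001 0 0.3; 0 0 0.001 0 0.3; 0 0 0 0 0.3")

```text
t: 19.35
tool_pos: [0.5285, 0.1827, 0.0454]
tool_rot: [[-0.085, 0.996, -0.0], [0.996, 0.085, 0.0], [0.0, -0.0, -1.0]]
ft_force: [2.7, 1.3, 2.7]
grip_width: 0.0339
finger_force: 22.9
```

Emit:
servo_tool(series="0 0 0.001 0 0.3; 0 0 0.001 0 0.3; 0 0 0 0 0.3")

```text
t: 19.65
tool_pos: [0.5285, 0.1827, 0.0433]
tool_rot: [[-0.086, 0.996, -0.0], [0.996, 0.086, 0.0], [0.0, -0.0, -1.0]]
ft_force: [1.0, 2.2, 3.9]
grip_width: 0.0338
finger_force: 23.1
```

Emit:
servo_tool(series="0 0 0.001 0 0.3; 0 0 0.001 0 0.3; 0 0 0 0 0.3")

```text
t: 19.95
tool_pos: [0.5285, 0.1826, 0.0414]
tool_rot: [[-0.085, 0.996, -0.0], [0.996, 0.085, 0.0], [0.0, -0.0, -1.0]]
ft_force: [1.3, 1.7, 5.7]
grip_width: 0.0337
finger_force: 23.2
```

Emit:
servo_tool(series="0 0 0.0007 0 0.3; 0 0 0 0 0.3")

```text
t: 20.15
tool_pos: [0.5286, 0.1827, 0.0407]
tool_rot: [[-0.086, 0.996, -0.0], [0.996, 0.086, 0.0], [0.0, -0.0, -1.0]]
ft_force: [0.8, 1.8, 5.5]
grip_width: 0.0341
finger_force: 23.3
```

Emit:
servo_tool(series="0 0 0.0007 0 0.3; 0 0 0 0 0.3")

```text
t: 20.35
tool_pos: [0.5286, 0.1827, 0.0403]
tool_rot: [[-0.085, 0.996, -0.0], [0.996, 0.085, 0.0], [0.0, -0.0, -1.0]]
ft_force: [-0.2, 1.4, 8.5]
grip_width: 0.0337
finger_force: 24.0
```

Emit:
servo_tool(series="0 0 0.0006 0 0.3; 0 0 0 0 0.3")

```text
t: 20.55
tool_pos: [0.5286, 0.1827, 0.0402]
tool_rot: [[-0.085, 0.996, 0.0], [0.996, 0.085, 0.001], [0.001, 0.0, -1.0]]
ft_force: [-1.9, 0.9, 14.1]
grip_width: 0.034
finger_force: 25.0
```

Emit:
servo_tool(series="0 0 0.0003 0 0.3; 0 0 0 0 0.18; 0 0 0.0002 0 0.14; 0 0 0.0002 0 0.1; 0 0 0.0002 0 0.06; 0 0 0 0 0.06", force=20)

```text
t: 21.15
tool_pos: [0.5265, 0.1821, 0.0384]
tool_rot: [[-0.085, 0.996, -0.004], [0.996, 0.085, -0.001], [-0.0, -0.004, -1.0]]
ft_force: [-3.7, 0.8, 9.9]
grip_width: 0.0399
finger_force: 7.1
```

Emit:
servo_tool(series="0 0 0 0 0.02; 0 0 0 0 -0.03; 0 0 0 0 -0.1; 0 0 0 0 -0.2; 0 0 0 0 -0.3; 0 0 0 0 -0.4; 0 0 0 0 -0.4")

```text
t: 21.85
tool_pos: [0.5287, 0.1826, 0.0384]
tool_rot: [[-0.085, 0.996, -0.0], [0.996, 0.085, -0.0], [-0.0, -0.0, -1.0]]
ft_force: [-0.3, 1.0, -0.9]
grip_width: 0.0597
finger_force: 0.0
```

Emit:
servo_tool(series="0 0 -0.005 0 -0.4; 0 0 -0.01 0 -0.4; 0 0 -0.015 0 -0.4; 0 0 -0.02 0 -0.4; 0 0 -0.03 0 -0.4; 0 0 -0.03 0 -0.4; 0 0 -0.03 0 -0.4; 0 0 0 0 -0.4")

```text
t: 22.65
tool_pos: [0.5311, 0.183, 0.1835]
tool_rot: [[-0.085, 0.996, 0.008], [0.996, 0.085, 0.003], [0.002, 0.008, -1.0]]
ft_force: [-0.1, 0.6, -0.5]
grip_width: 0.0599
finger_force: 0.0
```

Run:
```python
from h import *
s=ctrl.sense(); print(s["t"],s["tool_pos"],s["ft_force"])
ctrl.get_image("scene")
for d in ctrl.cut_out("scene","pack"): print(d["confidence"],d["extent"],d["region"].sum())
for nm in("relay_box","reel_solder","battery_9v"): print(nm,[(d["extent"]) for d in ctrl.cut_out("scene",nm)][:1])
for f in(.02,.026,.028,.032):
    q=proj("scene",box(.5285,.1822,np.radians(4.8),.034,.046,f+.03,f+.07+.001)); print(f,q.min(0),q.max(0))
```

```text
22.65 [0.53111823 0.18296837 0.18354467] [-0.11638902  0.64858164 -0.47521628]
0.98 [264.7, 248.8, 289.3, 283.5] 730
0.88 [185.8, 156.4, 205.6, 178.1] 408
0.32 [187.5, 163.0, 195.3, 181.1] 78
relay_box [[301.9, 198.8, 322.9, 217.8]]
reel_solder [[258.1, 177.0, 275.7, 197.6]]
battery_9v [[210.3, 238.7, 225.0, 258.0]]
0.02 [184.29303725 157.6690058 ] [206.63789966 181.59868396]
0.026 [184.10093276 155.79178255] [206.50865158 179.75946973]
0.028 [184.03668284 155.16381828] [206.46542618 179.1441728 ]
0.032 [183.90785885 153.90453846] [206.37876035 177.91022367]
```

```bash
python3 -c "
from bench import ctrl
print(ctrl.close_job())"
```

```text
the job is handed in; nothing more can be done
None
```

The battery pack is out of the charger and in the meter's well, pressed down to a hard stop at about 14 N; the tab sprang back out and the pack stayed put when I let go. I handed the job in at about 23 s, and `close_job()` returned no verdict.

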